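Hang the blue tote on the double hook

TASK

Clear the bench for the next glue-up: hang the blue plywood tote by its dowel handle on the orange double hook, the dowel lying across both prongs behind their upturned ends and the tote hanging upright. Leave the red tote where it stands.

Things in the scene. Friction and masses are not known exactly. Their poses are not given: they have to be found in the camera images.
- blue_tote_handle (a point): Centre of the blue tote's dowel handle, 150 mm above its underside. Plywood tray 90 (x) x 140 (y) x 60 mm high holding wooden pins; blue end boards rise to 164 mm at y = +-65, the blue dowel, 14 mm thick, runs between them along y: 122 mm free length, 90 mm of air between it and the tray. About 0.35 kg, loose, z up, same after a half turn.
- hook_seat (a point): Where the dowel's centre comes to rest, 242 mm above the bench, midway between two orange prongs: level round bars 10 mm thick at y = +-32, tops 7 mm lower. They point along -x (roughly to the robot), open at that end; the upturned ends stand at x = -35 to -50 mm and reach 13 mm above this point. The dowel passes over them, the tray below the prongs, then down. z up.
- hook_stand: Dark steel stand of the hook, fixed; origin under its post, axes as hook_seat, which lies at x = -85 mm of it. Post 26 mm square; cross bar 86 mm wide (y), 22 mm thick, at prong height; nothing behind the upturned ends is higher than 241 mm. Base plate 160 mm square on the bench, 10 mm thick (bolts to 14 mm), centred on the post.
- red_tote_handle (a point): Centre of the red tote's dowel handle, 150 mm above its underside. It is made just like the blue tote but with red end boards and a red dowel, and holds cork and steel blocks. It stays where it stands.

How it is judged:
By the outcome, as a careful person would: the job done as asked, in the order asked, and still so for the second after the job is handed in, with the robot touching nothing.
It also fails if it takes over 42 s, if anything falls off the work surface, if the arm or the gripper's body presses on something with over 40 N, if the wrist force passes 120 N, or if a joint passes its speed limit or range.

ROBOT

A 7-joint arm with a two-finger parallel gripper is mounted at the origin on the work surface. World frame = base frame: x ahead of the robot, y to its left, z up, the work surface at z = 0. Lengths are in m, angles in rad, forces in N, time in s.
With the tool pointing down it reaches from about 0.35 to 0.9 m from the base axis. Payload 19.9 kg.
Tool frame: the origin (TCP) lies at the very end of the fingers, on their centre line; the grasp point (between the pads) lies 19 mm behind it (robot.hold_point_z is the distance from the TCP to the grasp point, in m); z points along the fingers, y is the line along which they close (so a half turn about z gives the same grasp; the last joint's range is limited). The gripper opens to 94 mm and grips with 3 to 60 N. Pads are 16 mm wide; open, the fingers measure 119 mm over their backs; the gripper's body (75 mm by 177 mm) begins 78 mm behind the grasp point.
Start: joints at [1.258, 0.417, -0.01, 1.614, 0.005, 1.111, -0.053], TCP at [0.168, -0.602, 0.205] pointing down, gripper open.
Joint ranges: [-2.81, 2.81], [-0.39, 2.02], [-1.27, 1.25], [0.06, 2.57], [-1.19, 4.33], [0.19, 2], [-2.82, 2.82]. Speed limits (rad/s): [1.89, 1.89, 2.39, 2.39, 3.01, 3.01, 3.01].

INTERFACE

Orientations are given as [roll, pitch, yaw] about the fixed x, y, z axes, in that order (R = Rz(yaw) Ry(pitch) Rx(roll)).
In Python, from rig import robot, grab_frame, camera_model gives the robot as it stands. The module is installed in compiled form; this text tells all that it offers.
- The arm moves only by the tool servo_tool, never from a script. Its argument "deltas" is a list of rows, each an object of numbers: "dx", "dy", "dz": the shift along the tool's x, y, z normalised to -1 to 1, where 1 is 10 cm; "ax", "ay", "az": the turn, a rotation vector about the tool's x, y, z normalised to -1 to 1, where 1 is 45 degrees; "gripper": the gripper's target within -1 to 1 (fully open at 1, half-way at 0, shut at -1). A call has 1 to 12 rows; each row is the pose to reach, as a shift and turn from the pose commanded when the call began, along the tool's axes at that moment; what a row does not reach only later rows make up. A row lasts 1/8 s, in which the tool goes at most 62.5 mm and 10.7 degrees, less where a joint would pass 70% of its speed; a pose out of reach is approached as far as the arm can. A call with a number of a shift or a turn outside -1 to 1 is refused whole. A call with a gripper value outside its range is refused whole. The fingers move at their own pace and stop on an object; the grip force is fixed at half the most. Time passes only in rows, so rows that repeat a pose let the fingers close. It gives the time, the measured TCP pose, the force, the opening and the grip force at its end, in the units of the state.
- robot.get_state(): the state, without advancing time (a new reading comes with each control period).
- grab_frame(name): name is "scene" or "side" or "wrist"; returns (picture, depth): 384x512x3 uint8, red, green, blue; 384x512 float32, m along the optical axis (not along the pixel's ray), 0 where there is no reading.
- camera_model(name): a dict with "fx", "fy", "cx", "cy" (pixels), "R" (3x3) and "t" (3): a world point X has camera coordinates R X + t; the wrist camera has in their place "hand_eye" (4x4, takes a point from camera to tool coordinates, whose origin is the TCP and whose axes are the flange's). Camera axes: x right, y down, z forward; pixel columns grow to the right and rows downward; lengths in m; the calibration is good to about 2 mm. The wrist camera is an equidistant fisheye: a pixel r from the principal point sees the ray r / f radians off the axis. A picture is of the moment at which its call begins: read the wrist's pose just before it. camera_model takes no time and is no camera call.
- robot.sign_off(): hands the job in; it is judged then, once.
The state is a dict: "time_s": time; "joints": joint angles; "qd": joint speeds; "joint_efforts": joint torques, N m; "tcp_pos": TCP position; "ee_rot": TCP orientation; "ft_force": force on the tool from outside, world axes, zero at the start; "ft_torque": the same for the moment, N m; "width": opening from 0.0 (shut) to 1.0 (fully open); "gripper_force": force on a finger pad.
Only numpy, scipy, OpenCV 4.12 (cv2) and the standard library are available. Lean on these libraries where they do the work, as an engineer would, in place of code of your own. Each camera call takes 0.05 s, during which the arm holds its last target. There are 200 camera calls.

## Working session

There is one attempt and no reset: what is moved stays moved. The work goes in short steps, Python scripts to look and compute and a tool call to move; the robot and the scene stay as the last step left them, time stands still between calls to the robot, and variables do not carry over. Pictures are saved under pics/ and viewed, at most 10 in all, crops included, and the job is handed in when it is done.

Besides the shell and the picture viewer there is one more tool, called in YAML: its name, and indented under it one key for each argument. servo_tool: Moves the arm, as the interface text tells. Scaled input: -1 to 1 covers 10 cm each way for a shift and 45 degrees each way for a turn. Its arguments: {"type":"object","properties":{"deltas":{"type":"array","items":{"type":"object","properties":{"dx":{"type":"number"},"dy":{"type":"number"},"dz":{"type":"number"},"ax":{"type":"number"},"ay":{"type":"number"},"az":{"type":"number"},"gripper":{"type":"number"}}}}},"required":["deltas"]}

```bash
mkdir -p pics
cat > h.py <<'E'
import numpy as np, cv2
from rig import robot, grab_frame, camera_model
def cloud(n):
    im,d=grab_frame(n); m=camera_model(n)
    v,u=np.mgrid[:384,:512]
    P=np.stack([(u-m['cx'])/m['fx']*d,(v-m['cy'])/m['fy']*d,d],-1)
    W=(P-np.array(m['t']))@np.array(m['R'])
    return im,d,W
E
python3 - <<'E'
from h import *
s=robot.get_state();print(s['tcp_pos'],s['ee_rot'],s['time_s'],s['ft_force'])
ims=[]
for n in('scene','side'):
    im,d,W=cloud(n); np.savez(n,im=im,d=d,W=W); cv2.imwrite(f'pics/{n}.png',im[...,::-1])
E
```

```text
[ 0.1677178  -0.60168034  0.20485099] [-3.14037336e+00  6.84781112e-05  2.71860445e-01] 0.0 [-0.1727542   0.45931377  0.64427199]
```

View pics/scene.png

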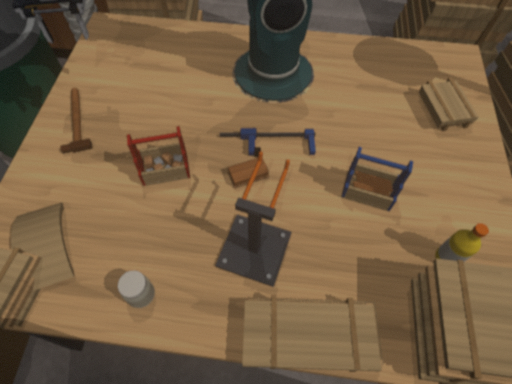

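View pics/side.png

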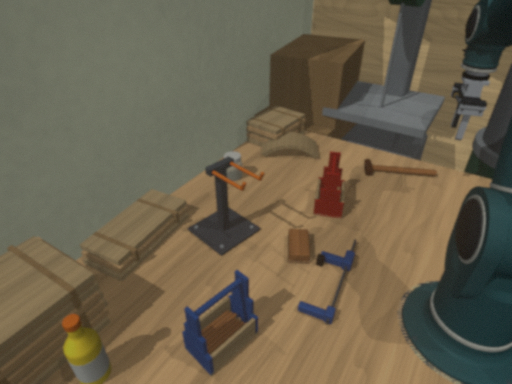

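The scene picture shows the blue tote near (378,178), the red tote near (158,158) and the orange prongs from (245,200) to (285,165). The side picture shows the blue tote near (220,320) and the prongs near (240,175). Next I measure them.

Run:
```python
from h import *
def st(n,P): print(n,len(P),'med',np.median(P,0).round(4),'min',P.min(0).round(3),'max',P.max(0).round(3))
allb=[];allo=[]
for n in('scene','side'):
    f=np.load(n+'.npz');im,W,d=f['im'],f['W'],f['d']
    hsv=cv2.cvtColor(im,cv2.COLOR_RGB2HSV);h,s,v=[hsv[...,i].astype(int) for i in range(3)]
    ok=d>0
    b=ok&(abs(h-113)<12)&(s>120)&(v>50)&(W[...,2]>.05)&(W[...,2]<.3)
    o=ok&(h>5)&(h<14)&(s>170)&(v>120)&(W[...,2]>.19)&(W[...,2]<.29)&(W[...,0]>.2)
    r=ok&((h<4)|(h>175))&(s>150)&(W[...,2]>.05)&(W[...,2]<.3)
    dk=ok&(W[...,2]>.215)&(W[...,2]<.26)&(v<90)&(W[...,0]>.3)&(s<110)
    pl=ok&(W[...,2]>.004)&(W[...,2]<.018)&(v<100)&(s<110)&(W[...,0]>.4)&(W[...,0]<.9)
    print(n)
    for k,m in(('blue',b),('or',o),('red',r),('dark',dk),('plate',pl)):
        nn,l,stt,c=cv2.connectedComponentsWithStats(m.astype(np.uint8),connectivity=8)
        for i in range(1,nn):
            if stt[i,4]>25:
                P=W[l==i]; st(k,P); print('   px',c[i].round(), end=' ')
                if k in('or','plate'):
                    print(cv2.minAreaRect((P[:,:2]*1000).astype(np.float32)))
                else: print()
                if k=='blue':
                    print('   ',[(z,W[(l==i)&(W[...,2]>z)][:,:].min(0).round(3),W[(l==i)&(W[...,2]>z)].max(0).round(3)) for z in(.13,.15,.158)])
    # blue top
    P=W[b&(W[...,2]>.125)&(W[...,1]>.1)]; print(cv2.minAreaRect((P[:,:2]*1000).astype(np.float32)), len(P))
    P=W[o&(W[...,2]>.21)]
```

```text
scene
or 176 med [0.5912 0.0038 0.2336] min [ 0.54  -0.011  0.226] max [0.652 0.017 0.254]
   px [253. 176.] ((595.99560546875, 2.3029842376708984), (9.650089263916016, 114.24296569824219), 78.20237731933594)
or 151 med [0.6108 0.0654 0.2338] min [0.554 0.052 0.228] max [0.666 0.079 0.255]
   px [280. 185.] ((609.9452514648438, 65.34123992919922), (7.223054885864258, 114.48119354248047), 77.79501342773438)
dark 472 med [0.6789 0.0185 0.2394] min [ 0.658 -0.022  0.215] max [0.693 0.06  0.244]
   px [255. 209.] 
plate 32 med [0.5057 0.358  0.0095] min [0.497 0.329 0.005] max [0.512 0.381 0.018]
   px [381. 206.] ((503.7171325683594, 354.6489562988281), (53.924591064453125, 4.910915374755859), 75.3138427734375)
plate 2978 med [0.6886 0.0246 0.0093] min [ 0.585 -0.076  0.004] max [0.768 0.11  0.018]
   px [254. 252.] ((674.2239379882812, 18.101539611816406), (160.16061401367188, 159.10894775390625), 77.94754791259766)
((457.3216857910156, 330.753662109375), (65.32466125488281, 3.9374754428863525), 78.50520324707031) 10
side
blue 220 med [0.4531 0.3451 0.1572] min [0.435 0.265 0.153] max [0.478 0.396 0.166]
   px [211. 301.] 
    [(0.13, array([0.435, 0.265, 0.153]), array([0.478, 0.396, 0.166])), (0.15, array([0.435, 0.265, 0.153]), array([0.478, 0.396, 0.166])), (0.158, array([0.438, 0.265, 0.158]), array([0.478, 0.396, 0.166]))]
blue 83 med [0.4519 0.3942 0.0985] min [0.437 0.389 0.057] max [0.482 0.399 0.112]
   px [197. 341.] Traceback (most recent call last):
  File "<stdin>", line 23, in <module>
    return umr_minimum(a, axis, None, out, keepdims, initial, where)
ValueError: zero-size array to reduction operation minimum which has no identity
```

Run:
```python
from h import *
for n in('scene','side'):
    f=np.load(n+'.npz');im,W,d=f['im'],f['W'],f['d']
    hsv=cv2.cvtColor(im,cv2.COLOR_RGB2HSV);h,s,v=[hsv[...,i].astype(int) for i in range(3)]
    reg=(d>0)&(W[...,0]>.38)&(W[...,0]<.55)&(W[...,1]>.22)&(W[...,1]<.45)&(s>90)&(h>100)&(h<130)
    for nm,a,b in(('dowel/top',.135,.175),('top',.158,.175)):
        P=W[reg&(W[...,2]>a)&(W[...,2]<b)]
        print(n,nm,len(P),np.median(P,0).round(4) if len(P) else '',cv2.minAreaRect((P[:,:2]*1000).astype(np.float32)) if len(P)>3 else '')
    P=W[reg&(W[...,2]>.02)]
    print('all',len(P),cv2.minAreaRect((P[:,:2]*1000).astype(np.float32)),P[:,2].max())
    # wood/tray all points above 0.015 in region
    q=(d>0)&(W[...,0]>.36)&(W[...,0]<.57)&(W[...,1]>.22)&(W[...,1]<.45)&(W[...,2]>.02)
    P=W[q];print('obj',len(P),cv2.minAreaRect((P[:,:2]*1000).astype(np.float32)))
    # dowel fit: pixels with z in .145-.16, central
    P=W[reg&(W[...,2]>.14)&(W[...,2]<.17)]
    c=P.mean(0);dv=np.linalg.svd(P[:,:2]-c[:2])[2][0];print('line',c.round(4),np.degrees(np.arctan2(dv[1],dv[0])), np.ptp((P[:,:2]-c[:2])@dv))
    # dowel by subset
    t=(P[:,:2]-c[:2])@dv; Q=P[abs(t-(t.max()+t.min())/2)<.045]; c2=Q.mean(0);dv=np.linalg.svd(Q[:,:2]-c2[:2])[2][0];print('dow',len(Q),c2.round(4),np.degrees(np.arctan2(dv[1],dv[0])),Q[:,2].max())
    # red
    rr=(d>0)&((h<5)|(h>174))&(s>130)&(W[...,2]>.1)&(W[...,2]<.2)&(W[...,0]>.25)
    P=W[rr];print('red',len(P),cv2.minAreaRect((P[:,:2]*1000).astype(np.float32)))
```

```text
scene dowel/top 140 [0.4569 0.3234 0.155 ] ((455.36798095703125, 321.0027770996094), (135.41665649414062, 26.917932510375977), 77.85781860351562)
scene top 37 [0.4585 0.3808 0.1633] ((455.36798095703125, 321.0027770996094), (135.41665649414062, 26.917932510375977), 77.85781860351562)
all 163 ((468.7986755371094, 317.7105712890625), (136.56028747558594, 53.26066970825195), 78.42700958251953) 0.16611140535556912
obj 2301 ((453.1401062011719, 321.6986999511719), (140.43795776367188, 93.96371459960938), 78.01956939697266)
line [0.4567 0.3221 0.1565] -100.88265032612841 0.13563065068501262
dow 80 [0.4564 0.3218 0.1541] 78.30507459660782 0.15823853189741913
red 126 ((464.4566650390625, -273.60150146484375), (40.50910949707031, 135.14894104003906), 19.971010208129883)
side dowel/top 480 [0.4506 0.3373 0.1569] ((451.02978515625, 325.80670166015625), (137.88458251953125, 33.081939697265625), 78.38488006591797)
side top 175 [0.4518 0.3617 0.1634] ((451.2330322265625, 325.670166015625), (137.66795349121094, 32.352725982666016), 78.25833129882812)
all 1521 ((450.2516174316406, 325.9857482910156), (138.99392700195312, 85.24786376953125), 78.5993423461914) 0.166114404672769
obj 4180 ((452.9078674316406, 323.9767761230469), (141.65516662597656, 92.75790405273438), 78.24421691894531)
line [0.4502 0.3312 0.157 ] 78.31301778676917 0.13785956993973147
dow 176 [0.4498 0.3251 0.1561] 77.72044239428381 0.1602476291305641
red 293 ((453.3484191894531, -273.3875427246094), (54.972618103027344, 139.79171752929688), 17.480653762817383)
```

servo_tool:
  deltas:
    - {"dx":0.3,"dy":-0.3,"dz":-0.3,"az":-0.2,"gripper":1}
    - {"dx":0.7,"dy":-0.7,"dz":-0.6,"az":-0.4,"gripper":1}
    - {"dx":1,"dy":-1,"dz":-0.8,"az":-0.6,"gripper":1}
    - {"dx":1,"dy":-1,"dz":-0.8,"az":-0.69,"gripper":1}

```text
invalid input
```

servo_tool:
  deltas:
    - {"dx":0.5,"dy":-0.2,"gripper":1}
    - {"dx":1,"dy":-0.4,"gripper":1}

```text
invalid input
```

servo_tool:
  deltas:
    - {"dx":0.3,"dy":-0.3,"dz":-0.3,"ax":0,"ay":0,"az":-0.2,"gripper":1}
    - {"dx":0.7,"dy":-0.7,"dz":-0.6,"ax":0,"ay":0,"az":-0.4,"gripper":1}
    - {"dx":1,"dy":-1,"dz":-0.8,"ax":0,"ay":0,"az":-0.6,"gripper":1}
    - {"dx":1,"dy":-1,"dz":-0.8,"ax":0,"ay":0,"az":-0.69,"gripper":1}

```text
time_s: 0.6
tcp_pos: [0.2396, -0.477, 0.2873]
ee_rot: [3.139, 0.001, 0.822]
ft_force: [-0.7, -1.0, 0.2]
width: 0.997
gripper_force: 0.0
```

servo_tool:
  deltas:
    - {"dx":0.5,"dy":-0.2,"dz":0,"ax":0,"ay":0,"az":0,"gripper":1}
    - {"dx":1,"dy":-0.4,"dz":0,"ax":0,"ay":0,"az":0,"gripper":1}

```text
time_s: 0.85
tcp_pos: [0.2771, -0.3772, 0.2851]
ee_rot: [-3.141, -0.0, 0.813]
ft_force: [1.2, -0.9, 0.4]
width: 0.998
gripper_force: 0.0
```

servo_tool:
  deltas:
    - {"dx":0.5,"dy":-0.2,"dz":0,"ax":0,"ay":0,"az":0,"gripper":1}
    - {"dx":1,"dy":-0.4,"dz":0,"ax":0,"ay":0,"az":0,"gripper":1}

```text
time_s: 1.1
tcp_pos: [0.3167, -0.2768, 0.2853]
ee_rot: [-3.141, 0.0, 0.814]
ft_force: [-0.1, 0.5, -0.2]
width: 1.0
gripper_force: 0.0
```

servo_tool:
  deltas:
    - {"dx":0.5,"dy":-0.3,"dz":0,"ax":0,"ay":0,"az":0,"gripper":1}
    - {"dx":1,"dy":-0.6,"dz":0,"ax":0,"ay":0,"az":0,"gripper":1}

```text
time_s: 1.35
tcp_pos: [0.3416, -0.1628, 0.2853]
ee_rot: [-3.142, 0.0, 0.814]
ft_force: [0.8, -0.1, 1.0]
width: 0.998
gripper_force: 0.0
```

servo_tool:
  deltas:
    - {"dx":0.5,"dy":-0.3,"dz":0,"ax":0,"ay":0,"az":0,"gripper":1}
    - {"dx":1,"dy":-0.6,"dz":0,"ax":0,"ay":0,"az":0,"gripper":1}

```text
time_s: 1.6
tcp_pos: [0.3665, -0.0489, 0.2855]
ee_rot: [3.141, 0.0, 0.814]
ft_force: [1.5, -0.3, 0.4]
width: 0.999
gripper_force: 0.0
```

Tracking is accurate. I continue toward the blue tote.

servo_tool:
  deltas:
    - {"dx":0.4,"dy":-0.4,"dz":0,"ax":0,"ay":0,"az":0,"gripper":1}
    - {"dx":0.8,"dy":-0.8,"dz":0,"ax":0,"ay":0,"az":0,"gripper":1}
    - {"dx":1,"dy":-1,"dz":0,"ax":0,"ay":0,"az":0,"gripper":1}

```text
time_s: 1.98
tcp_pos: [0.362, 0.0931, 0.2855]
ee_rot: [3.141, 0.0, 0.816]
ft_force: [-0.5, -1.7, -0.4]
width: 1.0
gripper_force: 0.0
```

servo_tool:
  deltas:
    - {"dx":0.4,"dy":-0.3,"dz":0,"ax":0,"ay":0,"az":0,"gripper":1}
    - {"dx":0.8,"dy":-0.6,"dz":0,"ax":0,"ay":0,"az":0,"gripper":1}
    - {"dx":1,"dy":-0.8,"dz":0,"ax":0,"ay":0,"az":0,"gripper":1}

```text
time_s: 2.35
tcp_pos: [0.3729, 0.2203, 0.2856]
ee_rot: [-3.141, -0.001, 0.815]
ft_force: [1.3, -1.9, -0.9]
width: 1.0
gripper_force: 0.0
```

servo_tool:
  deltas:
    - {"dx":0.4,"dy":-0.1,"dz":0,"ax":0,"ay":0,"az":-0.23,"gripper":1}
    - {"dx":0.8,"dy":-0.2,"dz":0,"ax":0,"ay":0,"az":-0.46,"gripper":1}
    - {"dx":1,"dy":-0.2,"dz":0,"ax":0,"ay":0,"az":-0.69,"gripper":1}
    - {"dx":1,"dy":-0.2,"dz":0,"ax":0,"ay":0,"az":-0.69,"gripper":1}

```text
time_s: 2.85
tcp_pos: [0.4272, 0.3056, 0.2847]
ee_rot: [-3.139, -0.001, 1.358]
ft_force: [-0.6, -0.5, 0.4]
width: 1.001
gripper_force: 0.0
```

```bash
cat >> h.py <<'E'
def go(target,yaw=None):
    from scipy.spatial.transform import Rotation as Ro
    s=robot.get_state(); R=Ro.from_euler('xyz',s['ee_rot'])
    d=R.inv().apply(np.array(target)-s['tcp_pos'])*10
    print('tcp',s['tcp_pos'].round(4),'rot',s['ee_rot'].round(4),'t',s['time_s'],'delta',d.round(3))
    if yaw is not None: print('turn',(R.inv()*Ro.from_euler('xyz',[np.pi,0,yaw])).as_rotvec().round(4)/(np.pi/4))
E
python3 - <<'E'
from h import *
print(robot.hold_point_z)
go([.453,.323,.131],np.radians(78))
m=camera_model('wrist');print(m)
im,d=grab_frame('wrist');np.savez('w',im=im,d=d);cv2.imwrite('pics/w1.png',im[...,::-1])
E
```

```text
0.0188
tcp [0.4272 0.3056 0.2847] rot [-3.1387e+00 -8.0000e-04  1.3576e+00] t 2.85 delta [0.224 0.22  1.537]
turn [-0.00356507 -0.00101859 -0.00483831]
{'fx': 297.3186396354542, 'fy': 297.3186396354542, 'cx': 254.28202039458708, 'cy': 188.99452902737465, 'hand_eye': array([[-6.96174667e-04, -9.57877791e-01, -2.87175301e-01,
         8.51976689e-02],
       [ 9.99999520e-01, -8.64812170e-04,  4.60380949e-04,
        -1.26255833e-04],
       [-6.89341382e-04, -2.87174843e-01,  9.57877933e-01,
        -1.78175662e-01],
       [ 0.00000000e+00,  0.00000000e+00,  0.00000000e+00,
         1.00000000e+00]])}
```

View pics/w1.png

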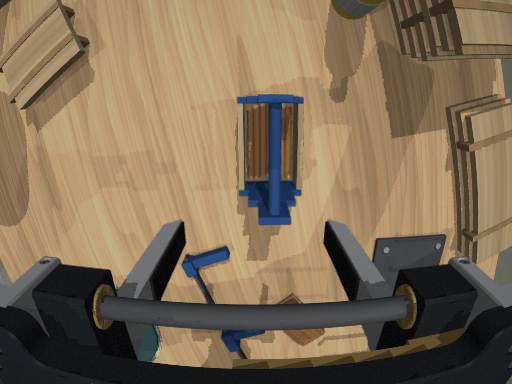

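The wrist view shows the blue tote between the open fingers, its dowel running from about (273,105) to (276,205). I refine its position by casting rays.

Run:
```python
from h import *
from scipy.spatial.transform import Rotation as Ro
s=robot.get_state();m=camera_model('wrist');f=np.load('w.npz');im=f['im']
hsv=cv2.cvtColor(im,cv2.COLOR_RGB2HSV);h,sa=hsv[...,0].astype(int),hsv[...,1]
b=(abs(h-113)<14)&(sa>110)
R=Ro.from_euler('xyz',s['ee_rot']).as_matrix();H=m['hand_eye']
def ray(u,v,z):
    x,y=u-m['cx'],v-m['cy'];r=np.hypot(x,y);t=r/m['fx']
    c=np.array([x/r*np.sin(t),y/r*np.sin(t),np.cos(t)])
    o=R@H[:3,3]+s['tcp_pos'];d=R@H[:3,:3]@c;return o+d*(z-o[2])/d[2]
for v in(112,125,140,155,170):
    u=np.where(b[v,262:290])[0]+262; print(v,u.min(),u.max(),ray(u.mean(),v,.152).round(4))
# end boards tops: rows of blue in columns 268-280
c=b[:,266:284].any(1);rows=np.where(c)[0];rows=rows[(rows>80)&(rows<240)];print(rows.min(),rows.max(),ray(274,rows.min(),.164).round(4))
c=b[:,250];rows=np.where(c)[0];print(rows[rows<240])
```

```text
112 269 280 [0.4633 0.3739 0.152 ]
125 269 280 [0.4605 0.3606 0.152 ]
140 269 280 [0.4572 0.345  0.152 ]
155 269 280 [0.454  0.3292 0.152 ]
170 269 279 [0.4502 0.3133 0.152 ]
95 224 [0.4657 0.3913 0.164 ]
[ 96  97  98  99 100 101 102 182 183 184 185 186 187 188 189 190 191 192
 193 194 195 196 197 198 199 200 201 202 203 204 205]
```

servo_tool:
  deltas:
    - {"dx":0.22,"dy":0.22,"dz":0.2,"ax":0,"ay":0,"az":0,"gripper":1}
    - {"dx":0.22,"dy":0.22,"dz":0.6,"ax":0,"ay":0,"az":0,"gripper":1}
    - {"dx":0.22,"dy":0.22,"dz":1,"ax":0,"ay":0,"az":0,"gripper":1}
    - {"dx":0.22,"dy":0.22,"dz":1,"ax":0,"ay":0,"az":0,"gripper":1}

```text
time_s: 3.4
tcp_pos: [0.4524, 0.3198, 0.1842]
ee_rot: [-3.14, 0.003, 1.353]
ft_force: [0.1, -0.1, 0.5]
width: 0.997
gripper_force: 0.0
```

Run:
```python
from h import *
go([.4525,.323,.131],np.radians(77.9))
```

```text
tcp [0.4524 0.3198 0.1842] rot [-3.1396e+00  2.8000e-03  1.3529e+00] t 3.4 delta [ 0.033 -0.005  0.532]
turn [-0.00254648  0.00356507 -0.0085307 ]
```

servo_tool:
  deltas:
    - {"dx":0.03,"dy":0,"dz":0.3,"ax":0,"ay":0,"az":-0.01,"gripper":1}
    - {"dx":0.03,"dy":0,"dz":0.53,"ax":0,"ay":0,"az":-0.01,"gripper":1}
    - {"dx":0.03,"dy":0,"dz":0.53,"ax":0,"ay":0,"az":-0.01,"gripper":0}
    - {"dx":0.03,"dy":0,"dz":0.53,"ax":0,"ay":0,"az":-0.01,"gripper":-1}
    - {"dx":0.03,"dy":0,"dz":0.53,"ax":0,"ay":0,"az":-0.01,"gripper":-1}
    - {"dx":0.03,"dy":0,"dz":0.53,"ax":0,"ay":0,"az":-0.01,"gripper":-1}
    - {"dx":0.03,"dy":0,"dz":0.53,"ax":0,"ay":0,"az":-0.01,"gripper":-1}
    - {"dx":0.03,"dy":0,"dz":0.53,"ax":0,"ay":0,"az":-0.01,"gripper":-1}
    - {"dx":0.03,"dy":0,"dz":0.53,"ax":0,"ay":0,"az":-0.01,"gripper":-1}
    - {"dx":0.03,"dy":0,"dz":0.53,"ax":0,"ay":0,"az":-0.01,"gripper":-1}

```text
time_s: 4.65
tcp_pos: [0.4541, 0.3244, 0.1324]
ee_rot: [-3.141, -0.0, 1.363]
ft_force: [0.9, 0.4, 0.0]
width: 0.182
gripper_force: 0.0
```

servo_tool:
  deltas:
    - {"dx":0,"dy":0,"dz":0,"ax":0,"ay":0,"az":0,"gripper":-1}
    - {"dx":0,"dy":0,"dz":0,"ax":0,"ay":0,"az":0,"gripper":-1}
    - {"dx":0,"dy":0,"dz":0,"ax":0,"ay":0,"az":0,"gripper":-1}

```text
time_s: 5.03
tcp_pos: [0.454, 0.3244, 0.1325]
ee_rot: [-3.141, -0.0, 1.364]
ft_force: [-1.6, 0.5, 0.5]
width: 0.141
gripper_force: 30.0
```

servo_tool:
  deltas:
    - {"dx":0,"dy":0,"dz":-0.15,"ax":0,"ay":0,"az":0,"gripper":-1}
    - {"dx":0,"dy":0,"dz":-0.4,"ax":0,"ay":0,"az":0,"gripper":-1}
    - {"dx":0,"dy":0,"dz":-0.7,"ax":0,"ay":0,"az":0,"gripper":-1}
    - {"dx":0,"dy":0,"dz":-1,"ax":0,"ay":0,"az":0,"gripper":-1}

```text
time_s: 5.52
tcp_pos: [0.454, 0.3244, 0.2342]
ee_rot: [3.141, -0.0, 1.364]
ft_force: [0.1, -0.5, -3.9]
width: 0.139
gripper_force: 30.0
```

servo_tool:
  deltas:
    - {"dx":0,"dy":0,"dz":-0.2,"ax":0,"ay":0,"az":0,"gripper":-1}
    - {"dx":0,"dy":0,"dz":-0.35,"ax":0,"ay":0,"az":0,"gripper":-1}
    - {"dx":0,"dy":0,"dz":-0.35,"ax":0,"ay":0,"az":0,"gripper":-1}

```text
time_s: 5.9
tcp_pos: [0.4543, 0.3245, 0.268]
ee_rot: [3.141, -0.001, 1.363]
ft_force: [-0.2, -0.5, -4.2]
width: 0.141
gripper_force: 30.0
```

Run:
```python
from h import *
print(robot.get_state()['ft_force'],robot.get_state()['ft_torque'],robot.get_state()['width'])
a=np.radians(-12.1);S=np.array([.591,.036]);
p=S+np.array([np.cos(a),np.sin(a)])*-.15
go([*p,.267],np.radians(77.9))
im,d,W=cloud('side');cv2.imwrite('pics/s2.png',im[...,::-1])
```

```text
[-0.20979744 -0.4522006  -4.18958545] [-0.03589815 -0.05822312  0.04192129] 0.14144054173596932
tcp [0.4543 0.3245 0.268 ] rot [ 3.1409e+00 -5.0000e-04  1.3633e+00] t 5.9 delta [-2.536  0.432  0.009]
turn [ 0.00089127 -0.00063662  0.00471099]
```

View pics/s2.png

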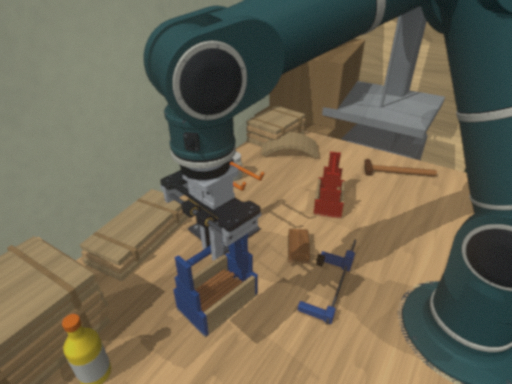

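The tote is lifted, level and held (around (215,275)). I carry it across to in front of the hook.

servo_tool:
  deltas:
    - {"dx":-0.15,"dy":0,"dz":0,"ax":0,"ay":0,"az":0,"gripper":-1}
    - {"dx":-0.4,"dy":0,"dz":0,"ax":0,"ay":0,"az":0,"gripper":-1}
    - {"dx":-0.7,"dy":0,"dz":0,"ax":0,"ay":0,"az":0,"gripper":-1}
    - {"dx":-1,"dy":0,"dz":0,"ax":0,"ay":0,"az":0,"gripper":-1}

```text
time_s: 6.45
tcp_pos: [0.4329, 0.2254, 0.2664]
ee_rot: [-3.14, 0.0, 1.364]
ft_force: [0.9, 0.8, -4.1]
width: 0.14
gripper_force: 30.0
```

servo_tool:
  deltas:
    - {"dx":-0.3,"dy":0,"dz":0,"ax":0,"ay":0,"az":0,"gripper":-1}
    - {"dx":-0.6,"dy":0,"dz":0,"ax":0,"ay":0,"az":0,"gripper":-1}
    - {"dx":-0.9,"dy":0,"dz":0,"ax":0,"ay":0,"az":0,"gripper":-1}
    - {"dx":-1,"dy":0.1,"dz":0,"ax":0,"ay":0,"az":0,"gripper":-1}

```text
time_s: 6.95
tcp_pos: [0.4222, 0.1245, 0.2669]
ee_rot: [3.142, 0.002, 1.361]
ft_force: [-0.2, 0.4, -4.1]
width: 0.138
gripper_force: 30.0
```

servo_tool:
  deltas:
    - {"dx":-0.2,"dy":0,"dz":0,"ax":0,"ay":0,"az":0,"gripper":-1}
    - {"dx":-0.4,"dy":0,"dz":0,"ax":0,"ay":0,"az":0,"gripper":-1}
    - {"dx":-0.53,"dy":0.1,"dz":0,"ax":0,"ay":0,"az":0,"gripper":-1}
    - {"dx":-0.53,"dy":0.3,"dz":0,"ax":0,"ay":0,"az":0,"gripper":-1}
    - {"dx":-0.53,"dy":0.3,"dz":0,"ax":0,"ay":0,"az":0,"gripper":-1}
    - {"dx":-0.53,"dy":0.3,"dz":0,"ax":0,"ay":0,"az":0,"gripper":-1}

```text
time_s: 7.7
tcp_pos: [0.4412, 0.0691, 0.2671]
ee_rot: [-3.14, -0.001, 1.365]
ft_force: [-1.2, 1.6, -3.5]
width: 0.138
gripper_force: 30.0
```

Run:
```python
from h import *
go([.591,.036,.264],np.radians(77.9))
s=robot.get_state();print(s['ft_force'],s['width'])
from scipy.spatial.transform import Rotation as Ro
im,d=grab_frame('wrist');np.savez('w2',im=im,s=np.r_[s['tcp_pos'],s['ee_rot']]);cv2.imwrite('pics/w2.png',im[...,::-1])
im,d,W=cloud('side');cv2.imwrite('pics/s3.png',cv2.resize(im[100:330,120:380,::-1],None,fx=2.5,fy=2.5))
```

```text
tcp [0.4412 0.0691 0.2671] rot [-3.1404e+00 -1.0000e-03  1.3645e+00] t 7.7 delta [-0.017  1.534  0.029]
turn [-0.00152789 -0.00127324  0.00623887]
[-1.20675088  1.57856732 -3.48317698] 0.1380063105627925
```

View pics/w2.png

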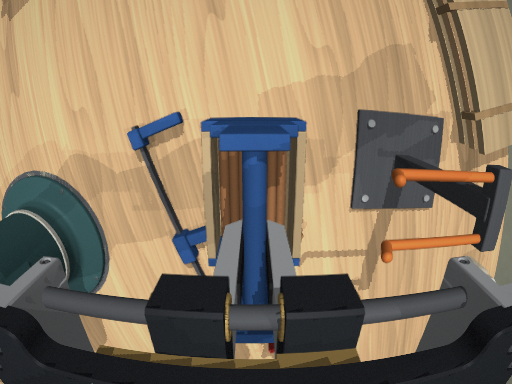

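View pics/s3.png

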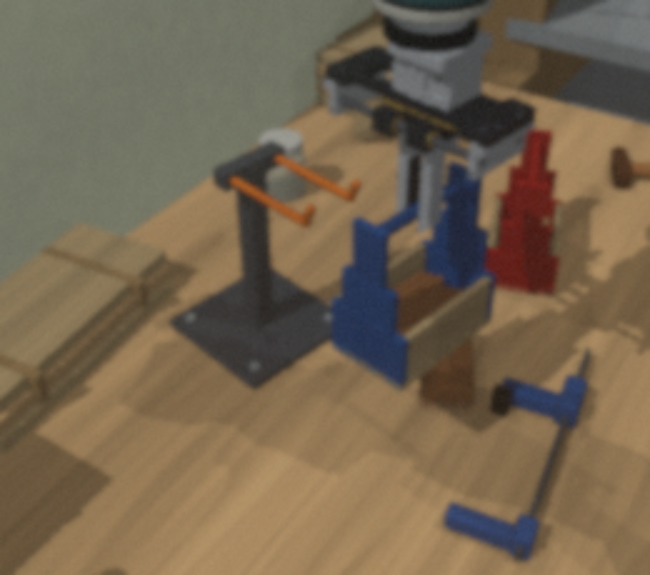

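The wrist view shows the prong tips at about (399,178) and (388,252), straight ahead of the level tote. In the side crop the dowel is clearly above the tips. I move in over the prongs.

servo_tool:
  deltas:
    - {"dx":0,"dy":0.1,"dz":0,"ax":0,"ay":0,"az":0,"gripper":-1}
    - {"dx":0,"dy":0.3,"dz":0,"ax":0,"ay":0,"az":0,"gripper":-1}
    - {"dx":0,"dy":0.55,"dz":0,"ax":0,"ay":0,"az":0,"gripper":-1}
    - {"dx":0,"dy":0.8,"dz":0,"ax":0,"ay":0,"az":0,"gripper":-1}
    - {"dx":0,"dy":1,"dz":0,"ax":0,"ay":0,"az":0,"gripper":-1}

```text
time_s: 8.43
tcp_pos: [0.5405, 0.0474, 0.267]
ee_rot: [-3.141, 0.0, 1.362]
ft_force: [0.5, -0.4, -3.9]
width: 0.142
gripper_force: 30.0
```

servo_tool:
  deltas:
    - {"dx":0,"dy":0.2,"dz":0,"ax":0,"ay":0,"az":0,"gripper":-1}
    - {"dx":0,"dy":0.4,"dz":0,"ax":0,"ay":0,"az":0,"gripper":-1}
    - {"dx":-0.01,"dy":0.53,"dz":0,"ax":0,"ay":0,"az":0,"gripper":-1}
    - {"dx":-0.01,"dy":0.53,"dz":0,"ax":0,"ay":0,"az":0,"gripper":-1}
    - {"dx":-0.01,"dy":0.53,"dz":0,"ax":0,"ay":0,"az":0,"gripper":-1}

```text
time_s: 9.05
tcp_pos: [0.5902, 0.0364, 0.2674]
ee_rot: [-3.141, 0.0, 1.364]
ft_force: [0.3, 0.4, -4.1]
width: 0.136
gripper_force: 30.0
```

Run:
```python
from h import *
go([.591,.036,.2245],np.radians(77.9))
im,d=grab_frame('wrist');cv2.imwrite('pics/w3.png',im[...,::-1])
```

```text
tcp [0.5902 0.0364 0.2674] rot [-3.1413e+00  1.0000e-04  1.3639e+00] t 9.05 delta [-0.002  0.008  0.429]
turn [-0.00038197  0.00012732  0.00547493]
```

View pics/w3.png

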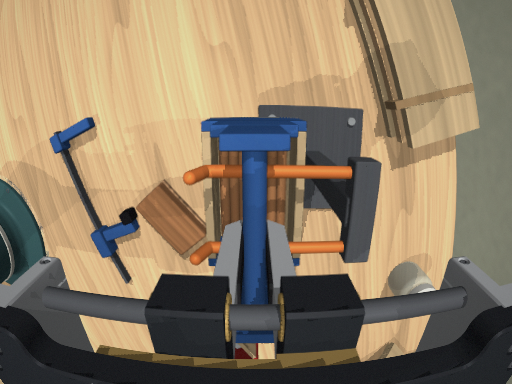

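The dowel (column 255) crosses both prongs (rows 172 and 247). The upturned tips are at column 195 on the near side and the cross bar is at column 360. Now I lower it gently.

servo_tool:
  deltas:
    - {"dx":0,"dy":0,"dz":0.1,"ax":0,"ay":0,"az":0,"gripper":-1}
    - {"dx":0,"dy":0,"dz":0.22,"ax":0,"ay":0,"az":0,"gripper":-1}
    - {"dx":0,"dy":0,"dz":0.32,"ax":0,"ay":0,"az":0,"gripper":-1}
    - {"dx":0,"dy":0,"dz":0.38,"ax":0,"ay":0,"az":0,"gripper":-1}
    - {"dx":0,"dy":0,"dz":0.41,"ax":0,"ay":0,"az":0,"gripper":-1}
    - {"dx":0,"dy":0,"dz":0.41,"ax":0,"ay":0,"az":0,"gripper":-1}

```text
time_s: 9.85
tcp_pos: [0.5907, 0.0362, 0.2264]
ee_rot: [-3.141, -0.0, 1.364]
ft_force: [0.3, -0.2, -3.8]
width: 0.138
gripper_force: 30.0
```

servo_tool:
  deltas:
    - {"dx":0,"dy":0,"dz":0.01,"ax":0,"ay":0,"az":0,"gripper":-1}
    - {"dx":0,"dy":0,"dz":0.01,"ax":0,"ay":0,"az":0,"gripper":-1}

```text
time_s: 10.1
tcp_pos: [0.5908, 0.0361, 0.2256]
ee_rot: [3.141, -0.0, 1.363]
ft_force: [0.5, -0.2, -3.4]
width: 0.143
gripper_force: 30.0
```

servo_tool:
  deltas:
    - {"dx":0,"dy":0,"dz":0.01,"ax":0,"ay":0,"az":0,"gripper":-1}
    - {"dx":0,"dy":0,"dz":0.02,"ax":0,"ay":0,"az":0,"gripper":-1}
    - {"dx":0,"dy":0,"dz":0.02,"ax":0,"ay":0,"az":0,"gripper":-1}

```text
time_s: 10.48
tcp_pos: [0.5908, 0.0361, 0.2238]
ee_rot: [3.141, -0.0, 1.363]
ft_force: [-1.9, -0.9, 3.9]
width: 0.138
gripper_force: 30.0
```

Contact: the hook now carries the load. I open the gripper.

servo_tool:
  deltas:
    - {"dx":0,"dy":0,"dz":0,"ax":0,"ay":0,"az":0,"gripper":-0.6}
    - {"dx":0,"dy":0,"dz":0,"ax":0,"ay":0,"az":0,"gripper":-0.4}
    - {"dx":0,"dy":0,"dz":0,"ax":0,"ay":0,"az":0,"gripper":-0.2}
    - {"dx":0,"dy":0,"dz":0,"ax":0,"ay":0,"az":0,"gripper":0}
    - {"dx":0,"dy":0,"dz":0,"ax":0,"ay":0,"az":0,"gripper":0}
    - {"dx":0,"dy":0,"dz":0,"ax":0,"ay":0,"az":0,"gripper":0}
    - {"dx":0,"dy":0,"dz":0,"ax":0,"ay":0,"az":0,"gripper":0}

```text
time_s: 11.35
tcp_pos: [0.5907, 0.0361, 0.2235]
ee_rot: [-3.142, -0.0, 1.364]
ft_force: [0.0, 0.4, -0.6]
width: 0.501
gripper_force: 0.0
```

servo_tool:
  deltas:
    - {"dx":0,"dy":0,"dz":-0.1,"ax":0,"ay":0,"az":0,"gripper":0}
    - {"dx":0,"dy":0,"dz":-0.3,"ax":0,"ay":0,"az":0,"gripper":0}
    - {"dx":0,"dy":0,"dz":-0.6,"ax":0,"ay":0,"az":0,"gripper":0}
    - {"dx":0,"dy":0,"dz":-1,"ax":0,"ay":0,"az":0,"gripper":0}
    - {"dx":0,"dy":0,"dz":-1,"ax":0,"ay":0,"az":0,"gripper":0}
    - {"dx":0,"dy":0,"dz":-1,"ax":0,"ay":0,"az":0,"gripper":0}
    - {"dx":0,"dy":0,"dz":-1,"ax":0,"ay":0,"az":0,"gripper":0}

```text
time_s: 12.22
tcp_pos: [0.5904, 0.0359, 0.3229]
ee_rot: [-3.141, 0.0, 1.363]
ft_force: [0.2, 0.1, -0.4]
width: 0.502
gripper_force: 0.0
```

Run:
```python
from h import *
im,d,W=cloud('side');cv2.imwrite('pics/s4.png',cv2.resize(im[100:330,120:380,::-1],None,fx=2.5,fy=2.5))
hsv=cv2.cvtColor(im,cv2.COLOR_RGB2HSV);h,s=hsv[...,0].astype(int),hsv[...,1]
b=(d>0)&(h>100)&(h<130)&(s>90)&(W[...,2]>.225)&(W[...,2]<.29)&(W[...,0]>.5)
P=W[b];print(len(P),P.max(0),P.min(0),cv2.minAreaRect((P[:,:2]*1000).astype(np.float32)))
```

```text
287 [0.62091683 0.1086998  0.25762262] [ 0.56063135 -0.02938264  0.22516446] ((587.0919799804688, 40.39585494995117), (136.78648376464844, 35.69955062866211), 75.39006042480469)
```

View pics/s4.png

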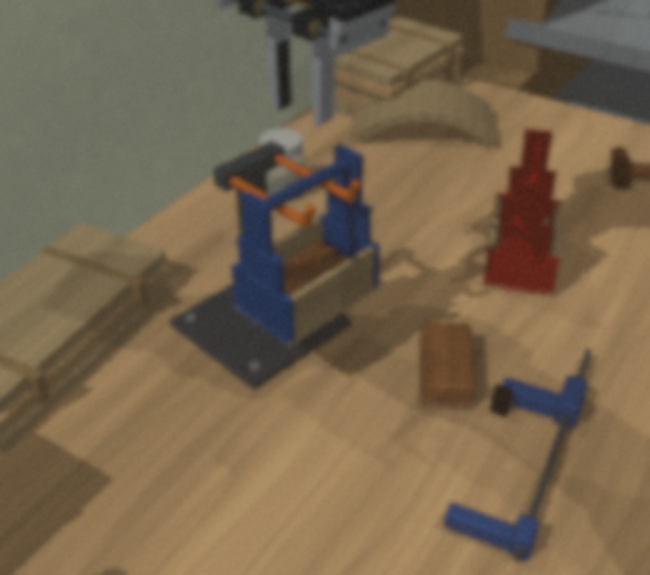

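The blue tote hangs upright with its dowel across both prongs behind the tips (around (300,185)). The gripper is clear and the red tote stands where it was (525,215).

```bash
python3 -c "
from rig import robot
print(robot.sign_off())"
```

```text
the job is handed in; nothing more can be done
None
```

The blue tote hangs upright on the orange double hook, its dowel across both prongs behind the upturned ends; the red tote wasn't touched, the gripper is clear, and the job was handed in at about 12 s of the 42 s allowed.

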